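# Wedge a rocking reflow hotplate until it stands firm

### The arm

A 6-joint arm with a two-finger parallel gripper is mounted at the origin on a cart in front of the work surface, level with it; the furniture and walls round the work are solid. World frame = base frame: x ahead of the robot, y to its left, z up, the work surface at z = 0. Lengths are in m, angles in rad, forces in N, time in s.
With the tool pointing down it reaches from about 0.225 to 0.875 m from the base axis. Payload 3.4 kg.
Tool frame: the origin (TCP) lies at the very end of the fingers, on their centre line; the grasp point (between the pads) lies 19 mm behind it; z points along the fingers, y is the direction in which the jaws open and shut (so a half turn about z gives the same grasp; the last joint's range is limited). The gripper opens to 85 mm and grips with 20 to 120 N. Pads are 22 mm wide; open, the fingers measure 114 mm over their backs; the gripper's body (76 mm by 85 mm) begins 54 mm behind the grasp point. The pads swing forward as they close: fully open they stand 13 mm farther back than shut.
Start: joints at [-1.252, 0.276, 1.505, -0, 1.361, -0.121], TCP at [0.245, -0.52, 0.231] pointing down, gripper open.
Joint ranges: [-2.89, 2.89], [-0.75, 2.08], [0.22, 2.7], [-1.18, 4.32], [0.11, 2.71], [-2.7, 2.7]. Speed limits (rad/s): [2.57, 2.57, 3.14, 3.14, 3.14, 3.14].

### API

Orientations are given as a unit quaternion [w, x, y, z].
In Python, from rig import get_state, get_image, calibration, sign_off gives the robot as it stands. The module is installed in compiled form; this text tells all that it offers.
- The arm moves only by the tool drive_tool, never from a script. Its argument "targets" is one flat list of numbers, 7 for each row, row after row: the turn, a rotation vector about the tool's x, y, z in degrees, then the shift along the tool's x, y, z in mm, then the opening, from 0 (shut) to 1 (fully open). In form: [wx, wy, wz, tx, ty, tz, fingers, wx, wy, wz, tx, ty, tz, fingers, ...]. A call has 1 to 12 rows; each row shifts and turns the commanded pose from where the row before left it, along the tool's axes as they then stand; what a row does not reach is not made up. A row lasts 1/8 s, in which the tool goes at most 62.5 mm and 10.7 degrees, less where a joint would pass 70% of its speed; a pose out of reach is approached as far as the arm can. A call is refused whole if a number of a shift passes 62.5 or a number of a turn 10.7, either way. A call with a gripper value outside its range is refused whole. The fingers move at their own pace and stop on an object; "grip_force" is the grip in N (left out, the last holds). Time passes only in rows, so rows that do not move let the fingers close. It gives the time, the measured TCP pose, the force and the opening at its end, in the units of the state.
- get_state(): the state, without advancing time (a new reading comes with each control period).
- get_image(name): name is "scene" or "top" or "wrist"; returns the picture (400x640x3 uint8, red, green, blue); there is no depth.
- calibration(name): a dict with "mtx" (3x3 intrinsics, pixels), "world_to_cam" (4x4, takes a point from world to camera coordinates); the wrist camera has in their place "hand_eye" (4x4, takes a point from camera to tool coordinates, whose origin is the TCP and whose axes are the flange's). Camera axes: x right, y down, z forward; pixel columns grow to the right and rows downward; lengths in m; the calibration is good to about 2 mm. A picture is of the moment at which its call begins: read the wrist's pose just before it. calibration takes no time and is no camera call.
- sign_off(): hands the job in, once; it reports no verdict.
The state is a dict: "clock": time; "qpos": joint angles; "qd": joint speeds; "effort": joint torques, N m; "position": TCP position; "ee_rot": TCP orientation; "contact_force": force on the tool from outside, world axes, zero at the start; "moment": the same for the moment, N m; "width": finger opening in m.
Only numpy, scipy, OpenCV 4.12 (cv2) and the standard library are available. Lean on these libraries where they do the work, as an engineer would, in place of code of your own. Each camera call takes 0.05 s, during which the arm holds its last target.

### The job

The grey reflow hotplate rocks because its front right foot, below the red switch, is too short. With a fingertip push the orange wedge along the bench, thin end first, under that foot until it sits snug, then press down on the hotplate's corner above that foot to prove that it no longer rocks (if it still gives, push the wedge further in and press again). Only push and press: pick nothing up, do not shove the hotplate along, leave the board that lies on it and the other things alone, and finish clear of everything.

Things in the scene. Friction and masses are not known exactly. Their poses are not given: they have to be found in the camera images.
- hotplate: Grey reflow hotplate, loose, about 2.2 kg, housing 160 deep (x) x 200 wide (y), on feet 12 high at x = +-65, y = +-85 mm; flat top 54 above the bench, on it an aluminium plate 112x160, 62 above the bench, leaving a free strip 44 wide at the front. Front panel (display, knob out 14 mm at y = -22, red switch) faces -x. Origin: on the bench below its centre; x to its back, y to its left, z up.
- short_corner (a point): Place to press: on the housing's flat top (54 mm above the bench), 15 mm in from the front and right edges, straight above the axis of the short foot. Axes as the hotplate. Before wedging, 2 to 3 N here rock it down by the gap; released, it rocks back level.
- foot_spot (a point): Point on the bench straight below the axis of the short foot (hotplate x = -65, y = -85 mm). The foot is a black rubber dome 18 mm wide, seized 3.5 to 7 mm too short (differs each time), so it hangs that far above the bench; the other three feet carry the hotplate level. Axes as the hotplate.
- wedge: Orange plastic wedge, 85 long (x), 36 wide (y), 40 g, flat on the bench: 2 mm thick at the tip (+x), rising evenly to 12 at the blunt end (-x). Origin: centre of the underside; x to the tip. Lies before the short foot, tip roughly towards it. Slides easily (under 1 N) until its slope meets the foot; then the push rises steeply: snug at 4 to 8 N, much harder shoves the hotplate. Stays where left.
- wedge_tip (a point): Middle of the wedge's thin edge, on its underside. Axes as the wedge.
- wedge_back (a point): Middle of the wedge's blunt end face, 6 mm above the bench: the place to push. Axes as the wedge.
- board: green circuit board 45x60 mm, 9 mm high with parts, lying loose on the heated plate; origin at the centre of its underside. Must stay where it lies.
- heatsink: aluminium finned heatsink, 30x45x23 mm, standing to the right of the wedge; origin at the centre of its underside. Bystander.
- tape: roll of amber tape lying flat, 69 mm across, 12 mm high, to the right of the hotplate; origin at the centre of its underside. Bystander.

How it is judged:
By the outcome, as a careful person would: the job done as asked, in the order asked, and still so for the second after the job is handed in, with the robot touching nothing.
It also fails if it takes over 45 s, if anything falls off the work surface, if the arm or the gripper's body presses on something with over 40 N, if the wrist force passes 120 N, or if a joint passes its speed limit or range.

## Working session

There is one attempt and no reset: what is moved stays moved. The work goes in short steps, Python scripts to look and compute and a tool call to move; the robot and the scene stay as the last step left them, time stands still between calls to the robot, and variables do not carry over. Pictures are saved under pics/ and viewed, and the job is handed in when it is done.

Besides the shell and the picture viewer there is one more tool, called as a command line: name --argument value ..., lists and objects as JSON in quotes. drive_tool: Moves the arm, as the interface text tells. Its arguments: {"type":"object","properties":{"targets":{"type":"array"},"grip_force":{"type":"number"}},"required":["targets"]}

```bash
mkdir -p pics
python3 - <<'E'
from rig import *
import cv2, numpy as np
s=get_state(); print(s)
for n in ("scene","top","wrist"):
    print(n,calibration(n))
for n in ("scene","top"):
    cv2.imwrite(f"pics/{n}0.png",get_image(n)[:,:,::-1])
E
```

```text
{'clock': 0.0, 'qpos': array([-1.25196118e+00,  2.76567952e-01,  1.50614885e+00,  2.91693473e-06,
        1.36072461e+00, -1.20970961e-01]), 'qd': array([ 1.43981209e-03, -3.24388412e-04, -2.05831425e-03, -2.26347263e-05,
        1.14602927e-03, -3.45874130e-04]), 'effort': array([-1.86589328e-03, -4.16780376e+01, -2.45808667e+01, -4.64347722e-04,
        1.09971355e-02, -1.24210121e-05]), 'position': array([ 0.24465246, -0.51975021,  0.23044889]), 'ee_rot': array([-9.20001560e-04,  9.75918251e-01,  2.18134619e-01, -8.98826617e-05]), 'contact_force': array([ 0.12193274,  0.03265652, -0.4036232 ]), 'moment': array([-0.00532456, -0.00943982,  0.0318655 ]), 'width': 0.08565977323679053}
scene {'mtx': array([[518.20804598,   0.        , 327.45829399],
       [  0.        , 518.20804598, 201.31292928],
       [  0.        ,   0.        ,   1.        ]]), 'world_to_cam': array([[-0.85148502, -0.52430947, -0.00853423,  0.65311201],
       [-0.34533548,  0.57292784, -0.74330148,  0.03071833],
       [ 0.39460951, -0.62996291, -0.66890214,  0.90885184],
       [ 0.        ,  0.        ,  0.  
[... 275 characters left out ...]
[-0.99061794,  0.00243251, -0.13663889,  0.5249584 ],
       [ 0.13662307, -0.00578169, -0.99060623,  0.8540419 ],
       [ 0.        ,  0.        ,  0.        ,  1.        ]])}
wrist {'mtx': array([[338.02466936,   0.        , 319.99834431],
       [  0.        , 338.02466936, 197.72758926],
       [  0.        ,   0.        ,   1.        ]]), 'hand_eye': array([[ 9.54202974e-04, -9.49871023e-01, -3.12640574e-01,
         8.05859999e-02],
       [ 9.99999418e-01,  7.48809922e-04,  7.77025095e-04,
        -7.23380950e-04],
       [-5.03965258e-04, -3.12641134e-01,  9.49871185e-01,
        -1.42806259e-01],
       [ 0.00000000e+00,  0.00000000e+00,  0.00000000e+00,
         1.00000000e+00]])}
```

View pics/scene0.png

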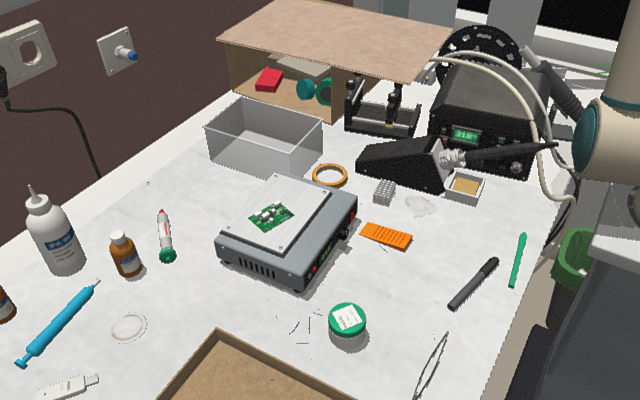

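View pics/top0.png

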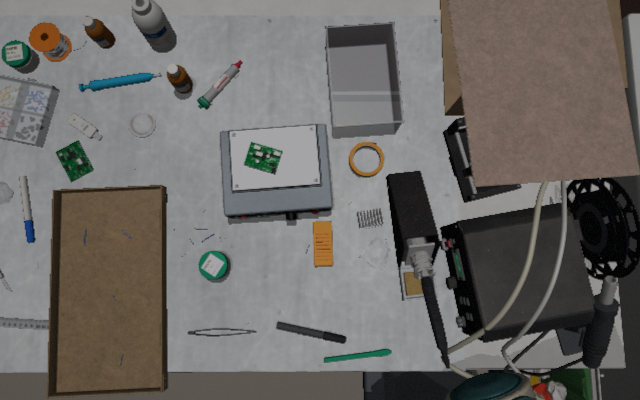

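The top view shows the wedge at about (323,243), just in front of the hotplate's front right corner at (331,212). The heatsink is at (370,218) and the tape at (366,159). Next I'll measure these.

```bash
cat > h.py <<'E'
from rig import *
import cv2, numpy as np
def ray(name,uv):
    c=calibration(name);K=c["mtx"];T=c["world_to_cam"]
    d=np.linalg.inv(K)@np.array([uv[0],uv[1],1.]);R=T[:3,:3]
    return -R.T@T[:3,3], R.T@d
def plane(name,uv,z):
    o,d=ray(name,uv); return o+d*(z-o[2])/d[2]
def wristT(s):
    from scipy.spatial.transform import Rotation as Ro
    q=s["ee_rot"];M=np.eye(4);M[:3,:3]=Ro.from_quat([q[1],q[2],q[3],q[0]]).as_matrix();M[:3,3]=s["position"]
    return M@calibration("wrist")["hand_eye"]
def wplane(M,uv,z):
    d=M[:3,:3]@(np.linalg.inv(calibration("wrist")["mtx"])@np.array([uv[0],uv[1],1.]));o=M[:3,3]
    return o+d*(z-o[2])/d[2]
def proj(name,P):
    c=calibration(name);p=c["world_to_cam"]@np.append(P,1);p=c["mtx"]@p[:3];return p[:2]/p[2]
E
python3 - <<'E'
from h import *
im=cv2.imread("pics/top0.png");sc=cv2.imread("pics/scene0.png")
cv2.imwrite("pics/topc.png",cv2.resize(im[110:290,200:400],None,fx=4,fy=4,interpolation=cv2.INTER_CUBIC)[:600])
cv2.imwrite("pics/topd.png",cv2.resize(im[180:280,260:400],None,fx=5.5,fy=5.5,interpolation=cv2.INTER_CUBIC))
cv2.imwrite("pics/scc.png",cv2.resize(sc[150:300,210:430],None,fx=3.6,fy=3.6,interpolation=cv2.INTER_CUBIC))
hsv=cv2.cvtColor(im,cv2.COLOR_BGR2HSV)
m=cv2.inRange(hsv,(5,150,120),(22,255,255))
for c in cv2.findContours(m,cv2.RETR_EXTERNAL,cv2.CHAIN_APPROX_NONE)[0]:
    if cv2.contourArea(c)>150:
        r=cv2.minAreaRect(c);b=cv2.boxPoints(r);print(r);
        for p in b: print(p,plane("top",p,0.007)[:2].round(4))
E
```

```text
((322.3706359863281, 243.48806762695312), (43.557979583740234, 18.05512046813965), 88.15238952636719)
[312.6456  222.01146] [0.4916 0.3422]
[330.6913  221.42934] [0.4926 0.3076]
[332.09567 264.96466] [0.4099 0.3056]
[314.04996 265.5468 ] [0.4089 0.3397]
((366.3000183105469, 158.60000610351562), (33.541019439697266, 33.09380340576172), 63.43495178222656)
[344.00003 151.     ] [0.6309 0.2805]
[373.6     136.20001] [0.6606 0.222 ]
[388.6     166.20001] [0.6004 0.1939]
[359.00003 181.     ] [0.5712 0.2521]
((44.0, 36.5), (27.0, 30.0), 90.0)
[29. 23.] [0.8976 0.9155]
[59. 23.] [0.8976 0.855 ]
[59. 50.] [0.8398 0.8509]
[29. 50.] [0.8399 0.911 ]
```

View pics/topc.png

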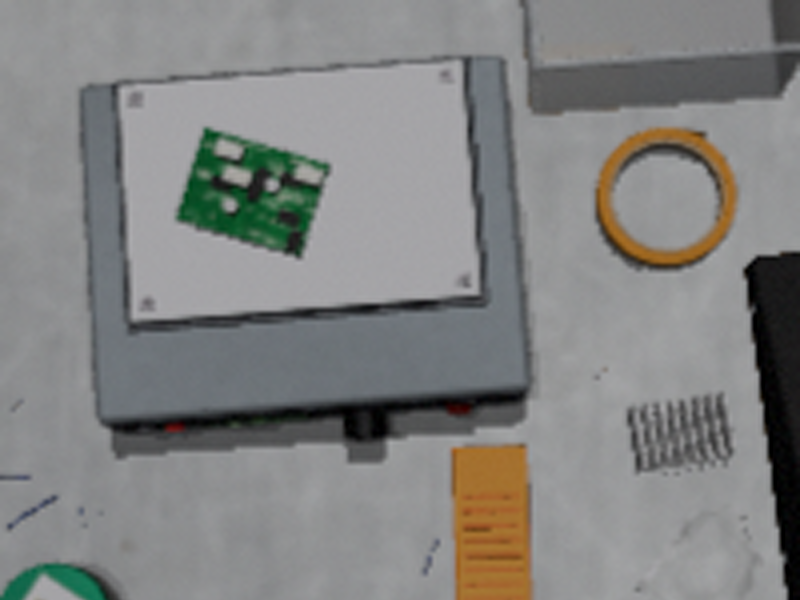

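View pics/topd.png

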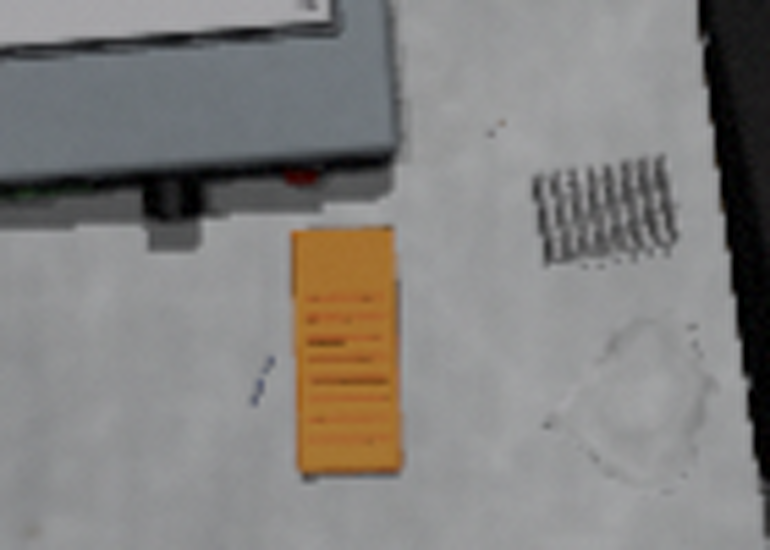

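View pics/scc.png

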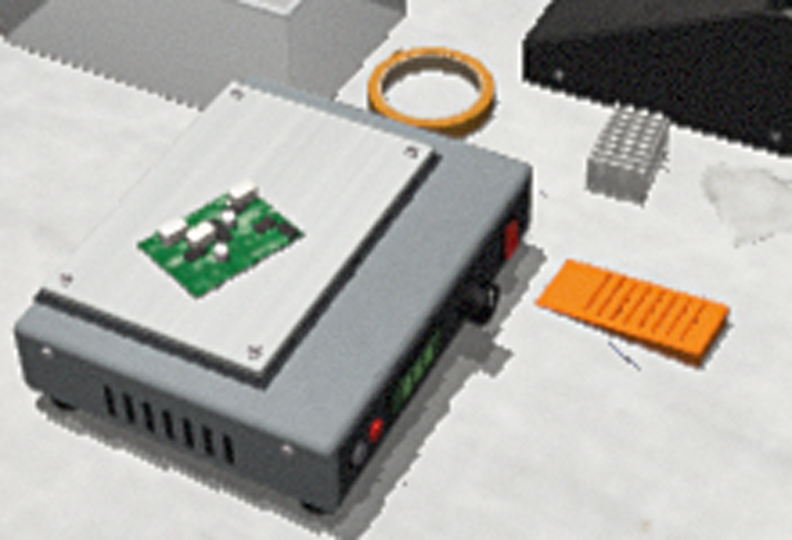

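The views agree. The wedge's thin tip faces the hotplate and its blunt end faces the robot. In the top view, the hotplate's top corners are at about (225,215), (332,209), (326,124) and (220,132).

Run:
```python
from h import *
im=cv2.imread("pics/top0.png")
px=dict(FL=(101,421),FR=(529,396),BR=(503,57),BL=(80,87))
P={k:plane("top",(200+(u+.5)/4-.5,110+(v+.5)/4-.5),0.054) for k,(u,v) in px.items()}
for k in P: print(k,P[k].round(4))
for a,b in("FL","FR"),("BL","BR"),("FL","BL"),("FR","BR"): 
    d=P[b]-P[a] if a[1]==b[1] else P[b]-P[a]
    print(a,b,np.linalg.norm(d).round(4),np.degrees(np.arctan2(d[1],d[0])).round(2))
# scene check
px={'FR':(531,165),'FL':(335,457)}
for k,(u,v) in px.items(): print('scene',k,plane("scene",(210+(u+.5)/3.6-.5,150+(v+.5)/3.6-.5),0.054).round(4))
# wedge corners
w=dict(tipL=(292,231,.002),tipR=(393,228,.002),bR=(403,470,.012),bL=(300,473,.012))
W={k:plane("top",(260+(u+.5)/5.5-.5,180+(v+.5)/5.5-.5),z) for k,(u,v,z) in w.items()}
for k in W: print(k,W[k].round(4))
w=dict(tipR=(568,259,.002),tipL=(537,302,.002),bR=(729,312,.012),bL=(706,352,.012))
S={k:plane("scene",(210+(u+.5)/3.6-.5,150+(v+.5)/3.6-.5),z) for k,(u,v,z) in w.items()}
for k in S: print('s',k,S[k].round(4))
for X in (W,S):
    t=(X['tipL']+X['tipR'])/2;b=(X['bL']+X['bR'])/2;d=t-b
    print(t.round(4),b.round(4),np.hypot(*d[:2]),np.degrees(np.arctan2(d[1],d[0])), np.linalg.norm(X['tipL']-X['tipR']))
```

```text
FL [0.5006 0.5018 0.054 ]
FR [0.5115 0.3071 0.054 ]
BR [0.6712 0.3179 0.054 ]
BL [0.657  0.5151 0.054 ]
FL FR 0.195 -86.78
BL BR 0.1976 -85.9
FL BL 0.1571 4.86
FR BR 0.16 3.9
scene FR [0.5162 0.3102 0.054 ]
scene FL [0.4969 0.5061 0.054 ]
tipL [0.4929 0.3421 0.002 ]
tipR [0.4939 0.3067 0.002 ]
bR [0.4097 0.3043 0.012 ]
bL [0.4088 0.3396 0.012 ]
s tipR [0.4945 0.309  0.002 ]
s tipL [0.4932 0.3424 0.002 ]
s bR [0.4093 0.3108 0.012 ]
s bL [0.4075 0.3393 0.012 ]
[0.4934 0.3244 0.002 ] [0.4093 0.322  0.012 ] 0.08413139548491873 1.6724850865937135 0.03539865090484726
[0.4938 0.3257 0.002 ] [0.4084 0.325  0.012 ] 0.08544262624557691 0.47616228225576557 0.033423360276049946
```

drive_tool --targets '[0,0,5.5,0,0,-50,0,0,0,5.5,0,0,-50,0,0,0,5.5,0,0,-50,0,0,0,5.5,0,0,-50,0]' --grip_force 60

```text
clock: 0.6
position: [0.2447, -0.52, 0.4325]
ee_rot: [-0.0, 1.0, 0.026, -0.0]
contact_force: [0.1, -0.9, 0.2]
width: 0.0125
```

Run:
```python
from h import *
cv2.imwrite("pics/w1.png",get_image("wrist")[:,:,::-1])
```

```text
(no output)
```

View pics/w1.png

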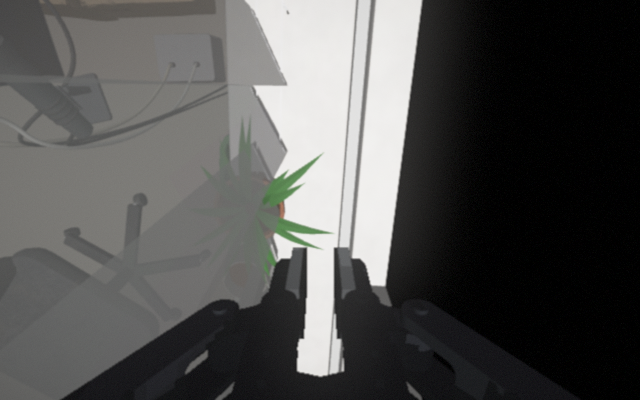

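drive_tool --targets '[0,0,0,9,-60,0,0,0,0,0,9,-60,0,0,0,0,0,9,-60,0,0,0,0,0,9,-60,0,0,0,0,0,9,-60,0,0,0,0,0,9,-60,0,0,0,0,0,9,-60,0,0,0,0,0,9,-60,0,0,0,0,0,9,-60,0,0,0,0,0,12,-60,0,0]'

```text
clock: 1.9
position: [0.3036, 0.0858, 0.4311]
ee_rot: [0.0, 1.0, 0.028, 0.001]
contact_force: [1.3, 0.1, 1.1]
width: -0.0003
```

drive_tool --targets '[0,0,0,14,-59,0,0,0,0,0,14,-59,0,0,0,0,0,14,-59,0,0,0,0,0,14,-60,0,0,0,0,0,0,0,60,0,0,0,0,0,0,60,0,0,0,0,0,0,60,0,0,0,0,0,0,0,0]'

```text
clock: 2.9
position: [0.3427, 0.3209, 0.2461]
ee_rot: [0.004, 1.0, 0.028, -0.006]
contact_force: [0.2, -0.3, -0.0]
width: -0.0002
```

Run:
```python
from h import *
s=get_state();print(s)
cv2.imwrite("pics/w2.png",get_image("wrist")[:,:,::-1]); np.save("w2.npy",wristT(s))
```

```text
{'clock': 2.9, 'qpos': array([ 6.04278146e-01,  1.14696175e-01,  1.67848881e+00, -1.13893918e-04,
        1.36248644e+00,  2.11884605e+00]), 'qd': array([-0.003591  , -0.04450674, -0.1878622 ,  0.00035143,  0.02330335,
        0.00230847]), 'effort': array([ 3.78441182e-02, -2.99875081e+01, -2.24440312e+01, -2.02001400e-03,
       -1.70682776e-01, -1.39546475e-03]), 'position': array([0.34270526, 0.32090123, 0.24610834]), 'ee_rot': array([ 0.00388175,  0.99957971,  0.02812198, -0.00587258]), 'contact_force': array([ 0.22755931, -0.29175184, -0.00327239]), 'moment': array([0.0405747 , 0.00910579, 0.02851556]), 'width': -0.00019276142256798937}
```

View pics/w2.png

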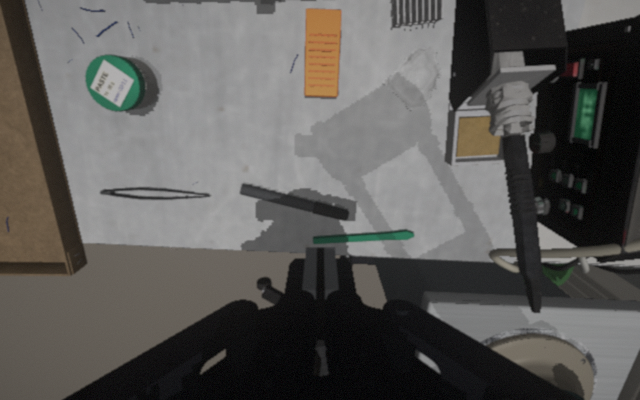

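The wrist view shows the wedge at about (322,53), with the hotplate's front edge just cut off at the top. I'll go forward a little for one good view.

drive_tool --targets '[0,0,0,50,0,0,0,0,0,0,50,0,0,0,0,0,0,0,0,0,0]'

```text
clock: 3.32
position: [0.4527, 0.3307, 0.2549]
ee_rot: [-0.002, 1.0, 0.027, 0.004]
contact_force: [-0.8, 0.8, 0.6]
width: 0.0002
```

Run:
```python
from h import *
s=get_state();print(s['position'],s['qd'].round(3))
im=get_image("wrist")[:,:,::-1]
cv2.imwrite("pics/w3.png",im); np.save("w3.npy",wristT(s))
cv2.imwrite("pics/w3c.png",cv2.resize(im[0:200,220:480],None,fx=3,fy=3,interpolation=cv2.INTER_CUBIC))
hsv=cv2.cvtColor(im,cv2.COLOR_BGR2HSV)
m=cv2.inRange(hsv,(5,150,120),(22,255,255))
M=wristT(s)
for c in cv2.findContours(m,cv2.RETR_EXTERNAL,cv2.CHAIN_APPROX_NONE)[0]:
    if cv2.contourArea(c)>500:
        r=cv2.minAreaRect(c)
        for p in cv2.boxPoints(r): print(p,wplane(M,p,.002)[:2].round(4),wplane(M,p,.012)[:2].round(4))
```

```text
[0.45271023 0.33065544 0.25488413] [ 0.024 -0.041  0.073  0.028  0.044  0.009]
[311.98035 194.86319] [0.4083 0.3395] [0.4114 0.3393]
[313.58234 124.37688] [0.4932 0.3416] [0.4942 0.3415]
[342.4311  125.03253] [0.4943 0.3084] [0.4953 0.3091]
[340.8291  195.51884] [0.4094 0.304 ] [0.4125 0.3048]
```

View pics/w3c.png

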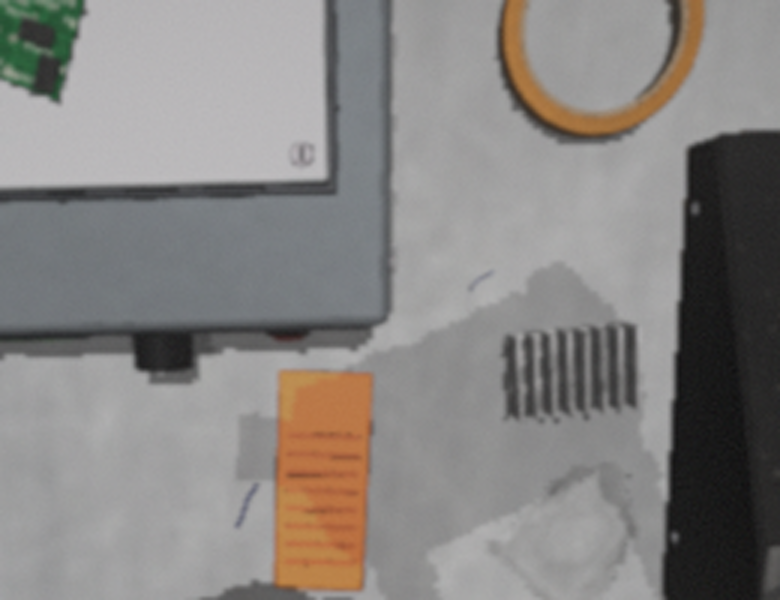

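Run:
```python
from h import *
M=np.load("w3.npy")
f=lambda u,v:wplane(M,(220+(u+.5)/3-.5,(v+.5)/3-.5),.054)
c=f(388,322);r=f(393,5);l=f(3,331)
print(c,r,l); 
for d in (r-c,c-l): print(np.degrees(np.arctan2(d[1],d[0])))
for y in (3.8,4.3):
  a=np.radians(y);R=np.array([[np.cos(a),-np.sin(a)],[np.sin(a),np.cos(a)]])
  print(c[:2]+R@[.015,.015], "topcam",np.array([.5851,.4105])+R@[-.065,-.085])
```

```text
[0.5169623  0.30676366 0.054     ] [0.6089153  0.31267559 0.054     ] [0.50719102 0.43316015 0.054     ]
3.6786540188250747
-85.57945210449715
[0.53093521 0.32272479] topcam [0.52587619 0.32137907]
[0.53079539 0.32284612] topcam [0.52665616 0.32086565]
```

drive_tool --targets '[0,0,0,-40,0,50,0,0,0,0,-20,0,60,0,0,0,0,0,0,50,0,0,0,0,0,0,0,0,0,0,0,0,0,0,0]'

```text
clock: 4.0
position: [0.3899, 0.3275, 0.096]
ee_rot: [-0.001, 1.0, 0.028, 0.002]
contact_force: [0.0, 1.1, 1.1]
width: 0.0004
```

drive_tool --targets '[0,0,0,-8,4,40,0,0,0,0,0,0,30,0,0,0,0,0,0,10,0,0,0,0,0,0,0,0,0,0,0,0,0,0,0]'

```text
clock: 4.62
position: [0.3818, 0.3225, 0.0148]
ee_rot: [-0.001, 1.0, 0.028, 0.002]
contact_force: [0.2, -0.1, 0.4]
width: 0.0001
```

Run:
```python
from h import *
s=get_state();print(s['position'],s['qd'].round(3),s['ee_rot'],s['contact_force'])
im=get_image("wrist")[:,:,::-1]
cv2.imwrite("pics/w4.png",im); np.save("w4.npy",wristT(s))
```

```text
[0.38177845 0.3224771  0.0148084 ] [-0.     0.003  0.01   0.    -0.003 -0.003] [-8.81489466e-04  9.99609398e-01  2.78888873e-02  1.57612263e-03] [ 0.21670154 -0.07334233  0.41930413]
```

View pics/w4.png

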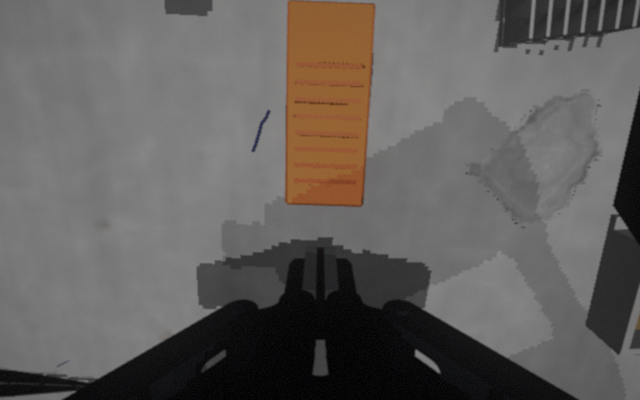

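The fingers are centred at column 320 and the wedge's blunt end runs from 286 to 363 on row 205. I'll shift 2 mm right and go down.

drive_tool --targets '[0,0,0,0,2,6,0,0,0,0,0,0,3.5,0,0,0,0,0,0,0,0]'

```text
clock: 5.05
position: [0.38, 0.3193, 0.0033]
ee_rot: [0.0, 1.0, 0.028, -0.0]
contact_force: [0.3, -0.1, -0.4]
width: 0.0003
```

Run:
```python
from h import *
M=np.load("w4.npy")
for p in [(286,205),(363,206)]: print(wplane(M,p,.012))
for p in [(288,2),(375,4)]: print(wplane(M,p,.002))
```

```text
[0.40968326 0.34027767 0.012     ]
[0.41121087 0.30509984 0.012     ]
[0.49392583 0.34258918 0.002     ]
[0.49521003 0.30707104 0.002     ]
```

drive_tool --targets '[0,0,0,8,-2,-1,0,0,0,0,6,0,0,0,0,0,0,6,0.5,0,0,0,0,0,6,0.5,0,0,0,0,0,6,0.5,0,0,0,0,0,6,0.5,0,0,0,0,0,6,0.5,0,0,0,0,0,6,0.5,0,0,0,0,0,4,0.5,0,0,0,0,0,0,0,0,0]'

```text
clock: 6.3
position: [0.4348, 0.3211, 0.0047]
ee_rot: [-0.0, 1.0, 0.028, 0.0]
contact_force: [0.2, -0.2, 0.1]
width: 0.0004
```

Run:
```python
from h import *
s=get_state();print(s['position'],s['qd'].round(3),s['ee_rot'],s['contact_force'])
im=get_image("wrist")[:,:,::-1]
cv2.imwrite("pics/w5.png",im); np.save("w5.npy",wristT(s))
cv2.imwrite("pics/s5.png",cv2.resize(get_image("scene")[150:300,210:430,::-1],None,fx=3.6,fy=3.6,interpolation=cv2.INTER_CUBIC))
```

```text
[0.43478976 0.32105725 0.00465631] [ 0.005 -0.004  0.011 -0.001  0.002  0.001] [-5.91025863e-06  9.99614748e-01  2.77548393e-02  1.56443378e-04] [ 0.22785022 -0.16869097  0.1428887 ]
```

View pics/w5.png

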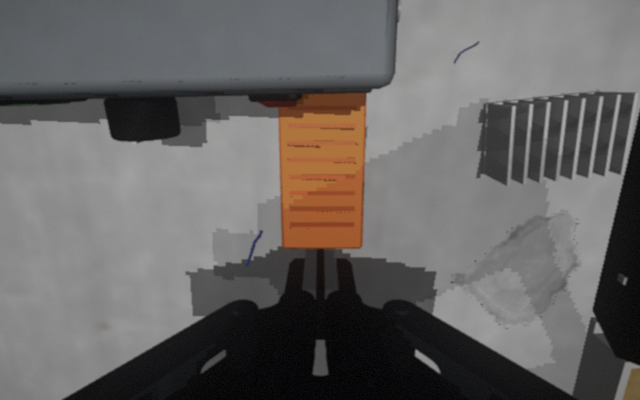

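View pics/s5.png

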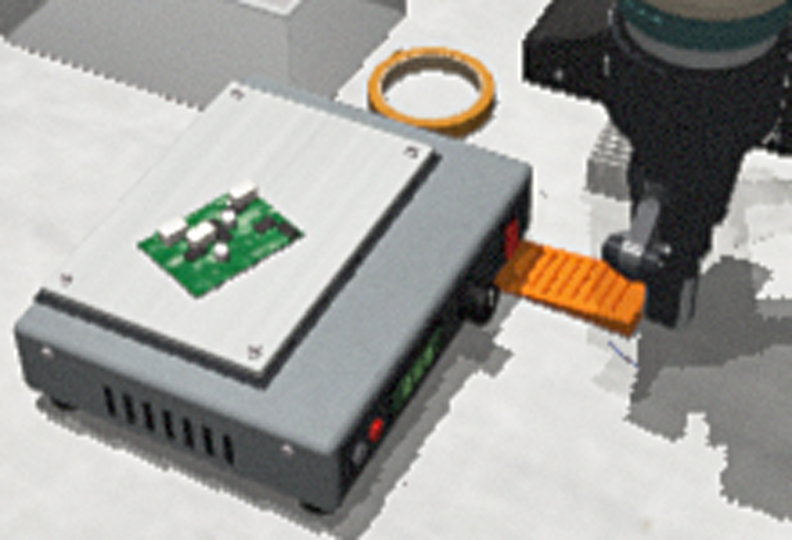

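Run:
```python
from h import *
M=np.load("w5.npy")
bl,br=wplane(M,(283,247),.012),wplane(M,(363,248),.012)
L=wplane(M,(279.5,125),.0045);R=wplane(M,(366,125),.0045)
L=wplane(M,(279.5,125),.0045)
b=(bl+br)/2;m=(L+R)/2;d=m-b
print(b,m,np.degrees(np.arctan2(d[1],d[0])), bl-br,L-R)
u=d[:2]/np.hypot(*d[:2]);print("tip",b[:2]+u*.085,"at foot x",b[:2]+u*(.528-b[0]))
c=wplane(M,(393,86),.054);print(c)
```

```text
[0.44730922 0.32107232 0.012     ] [0.49981401 0.32423269 0.0045    ] 3.444589979488295 [-0.00150369  0.03544209  0.        ] [-0.00202846  0.03591532  0.        ]
tip [0.53215566 0.3261794 ] at foot x [0.52785422 0.32592048]
[0.51611786 0.30712291 0.054     ]
```

drive_tool --targets '[0,0,0,2.5,0.5,0,0,0,0,0,2.5,0.5,0,0,0,0,0,2,0.5,0,0,0,0,0,0,0,0,0]'

```text
clock: 6.9
position: [0.4417, 0.32, 0.0047]
ee_rot: [-0.0, 1.0, 0.028, 0.0]
contact_force: [0.9, -0.1, -0.9]
width: 0.0001
```

drive_tool --targets '[0,0,0,2,0.4,0,0,0,0,0,1,0.2,0,0,0,0,0,0,0,0,0]'

```text
clock: 7.28
position: [0.4446, 0.3195, 0.0047]
ee_rot: [0.0, 1.0, 0.028, 0.0]
contact_force: [0.0, 0.6, 0.2]
width: 0.0
```

drive_tool --targets '[0,0,0,2,0.4,0,0,0,0,0,1,0.2,0,0,0,0,0,0,0,0,0]'

```text
clock: 7.65
position: [0.4477, 0.3191, 0.0047]
ee_rot: [0.0, 1.0, 0.028, 0.0]
contact_force: [-0.1, -0.1, -0.3]
width: -0.0001
```

drive_tool --targets '[0,0,0,2,0.3,0,0,0,0,0,1,0.1,0,0,0,0,0,0,0,0,0]'

```text
clock: 8.02
position: [0.4499, 0.3187, 0.0046]
ee_rot: [0.0, 1.0, 0.028, -0.001]
contact_force: [-2.4, 1.6, 1.5]
width: -0.0001
```

drive_tool --targets '[0,0,0,2,0.2,0,0,0,0,0,1,0.1,0,0,0,0,0,0,0,0,0]'

```text
clock: 8.4
position: [0.4511, 0.3183, 0.0045]
ee_rot: [0.001, 1.0, 0.028, -0.002]
contact_force: [-6.5, 0.7, 4.2]
width: 0.0001
```

drive_tool --targets '[0,0,0,2,0.2,0,0,0,0,0,1,0.1,0,0,0,0,0,0,0,0,0]'

```text
clock: 8.78
position: [0.4519, 0.3178, 0.0043]
ee_rot: [0.001, 1.0, 0.027, -0.004]
contact_force: [-11.2, 1.4, 7.0]
width: 0.0004
```

Force reached 11 N on that last step, which is more than I wanted. I'll back off and check whether the hotplate moved.

drive_tool --targets '[0,0,0,-6,0,0,0,0,0,0,-10,0,0,0,0,0,0,-10,0,0,0,0,0,0,0,0,-40,0,0,0,0,0,0,-40,0,0,0,0,-10,0,-20,0,0,0,0,0,0,0,0]'

```text
clock: 9.65
position: [0.4209, 0.3171, 0.1062]
ee_rot: [-0.001, 1.0, 0.028, 0.002]
contact_force: [0.7, 0.5, -0.3]
width: 0.0004
```

Run:
```python
from h import *
s=get_state();print(s['position'],s['ee_rot'],s['contact_force'])
im=get_image("wrist")[:,:,::-1]
cv2.imwrite("pics/w6.png",im); np.save("w6.npy",wristT(s))
t=get_image("top")[:,:,::-1];c=get_image("scene")[:,:,::-1]
cv2.imwrite("pics/top6.png",t);cv2.imwrite("pics/scene6.png",c)
def reg(a,b,box):
    x0,y0,x1,y1=box
    A=cv2.cvtColor(a[y0:y1,x0:x1],cv2.COLOR_BGR2GRAY).astype(np.float32);B=cv2.cvtColor(np.ascontiguousarray(b[y0:y1,x0:x1]),cv2.COLOR_BGR2GRAY).astype(np.float32)
    W=np.eye(2,3,dtype=np.float32)
    cc,W=cv2.findTransformECC(A,B,W,cv2.MOTION_EUCLIDEAN); return cc,W.round(4).tolist()
t0=cv2.imread("pics/top0.png");c0=cv2.imread("pics/scene0.png")
print(reg(t0,t,(222,125,300,215)));print(reg(c0,c,(215,175,320,270)))
a=np.hstack([t[180:280,250:390],t0[180:280,250:390]]);cv2.imwrite("pics/cmp6.png",cv2.resize(a,None,fx=2.8,fy=2.8,interpolation=cv2.INTER_CUBIC))
```

```text
[0.42094258 0.31705697 0.10618679] [-8.11200258e-04  9.99601264e-01  2.81714047e-02  1.73967947e-03] [ 0.67098298  0.54120994 -0.25253245]
(0.9998947644739313, [[1.0, 9.999999747378752e-05, -0.011800000444054604], [-9.999999747378752e-05, 1.0, -0.01489999983459711]])
(0.9997995444417918, [[1.0, 0.00019999999494757503, -0.035100001841783524], [-0.00019999999494757503, 1.0, 0.019300000742077827]])
```

View pics/w6.png

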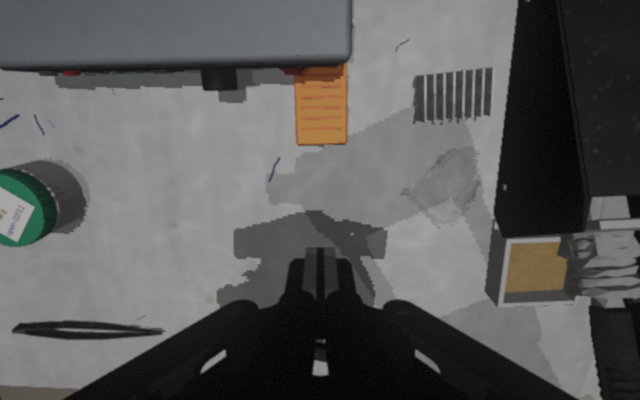

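View pics/cmp6.png

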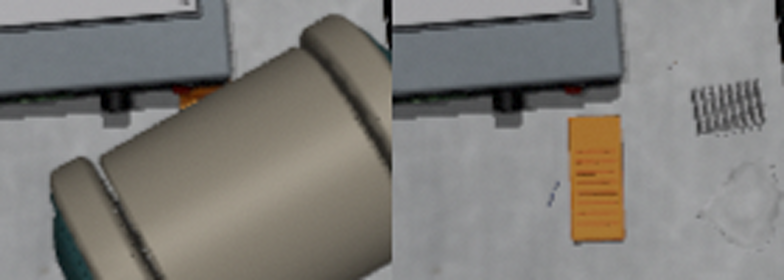

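The hotplate has not moved: image registration gives less than 0.04 px of shift in both views. The wedge lies under the corner with its blunt end at row 145, columns 296–347. Now I'll move above the corner and press.

drive_tool --targets '[0,0,0,40,0,0,0,0,0,0,50,0,0,0,0,0,0,17,1,0,0,0,0,0,0,0,20,0,0,0,0,0,0,15,0,0,0,0,0,0,0,0,0,0,0,0,0,0,0]'

```text
clock: 10.68
position: [0.5273, 0.3217, 0.0698]
ee_rot: [0.0, 1.0, 0.028, 0.0]
contact_force: [-0.9, -0.2, -0.8]
width: 0.0
```

Run:
```python
from h import *
M=np.load("w6.npy")
bl,br=wplane(M,(296,144),.012),wplane(M,(347,144.5),.012);print("back",bl,br,(bl+br)/2)
s=get_state();print(s['position'],s['contact_force'])
c=get_image("scene")[:,:,::-1]
cv2.imwrite("pics/s7.png",cv2.resize(c[150:300,210:430],None,fx=3.6,fy=3.6,interpolation=cv2.INTER_CUBIC))
```

```text
back [0.46218134 0.33703908 0.012     ] [0.4638873  0.30127583 0.012     ] [0.46303432 0.31915746 0.012     ]
[0.52727786 0.32167682 0.06981039] [-0.92934852 -0.15032951 -0.82953739]
```

View pics/s7.png

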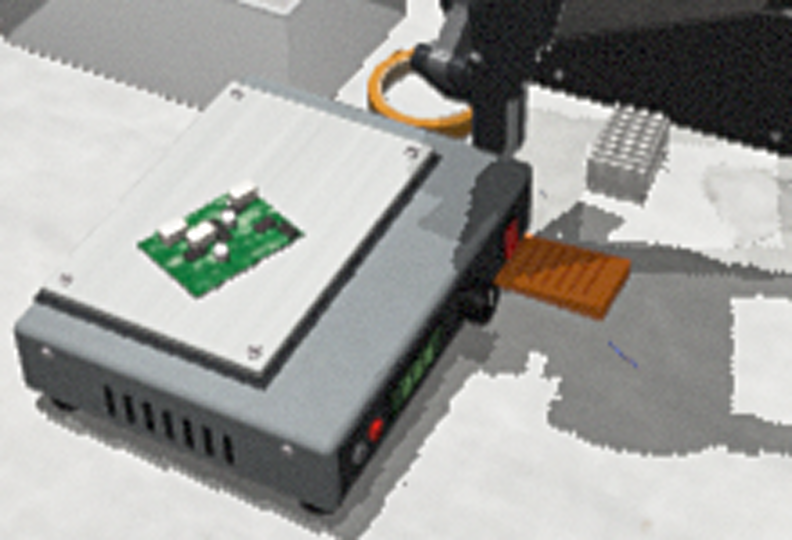

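The fingertip is 16 mm above the front right corner, so I'll press down in small steps.

drive_tool --targets '[0,0,0,0,0,8,0,0,0,0,0,0,5,0,0,0,0,0,0,1.5,0,0,0,0,0,0,0,0]'

```text
clock: 11.22
position: [0.5274, 0.3215, 0.055]
ee_rot: [0.0, 1.0, 0.028, -0.0]
contact_force: [-0.5, 0.4, 0.1]
width: -0.0005
```

drive_tool --targets '[0,0,0,0,0,1,0,0,0,0,0,0,0,0]'

```text
clock: 11.48
position: [0.5275, 0.3216, 0.0542]
ee_rot: [0.0, 1.0, 0.028, 0.0]
contact_force: [0.3, 0.4, 0.3]
width: -0.0
```

drive_tool --targets '[0,0,0,0,0,1,0,0,0,0,0,0,0,0]'

```text
clock: 11.72
position: [0.5276, 0.3216, 0.0541]
ee_rot: [-0.0, 1.0, 0.028, 0.0]
contact_force: [-1.5, 0.1, 4.6]
width: -0.0001
```

drive_tool --targets '[0,0,0,0,0,0.7,0,0,0,0,0,0,0,0]'

```text
clock: 11.98
position: [0.5276, 0.3216, 0.054]
ee_rot: [-0.0, 1.0, 0.028, 0.0]
contact_force: [-2.4, -1.6, 8.7]
width: 0.0004
```

drive_tool --targets '[0,0,0,0,0,0.6,0,0,0,0,0,0,0,0,0,0,0,0,0,0,0]'

```text
clock: 12.35
position: [0.5276, 0.3216, 0.054]
ee_rot: [-0.0, 1.0, 0.028, 0.001]
contact_force: [-3.0, -1.9, 11.7]
width: -0.0001
```

Run:
```python
from h import *
s=get_state();print(s['position'],s['contact_force'])
c=get_image("scene")[:,:,::-1];c0=cv2.imread("pics/scene0.png")
cv2.imwrite("pics/scene8.png",c)
g=lambda a:cv2.cvtColor(np.ascontiguousarray(a[175:270,215:320]),cv2.COLOR_BGR2GRAY).astype(np.float32)
print(cv2.findTransformECC(g(c0),g(c),np.eye(2,3,dtype=np.float32),cv2.MOTION_EUCLIDEAN))
```

```text
[0.52761321 0.32159915 0.05396783] [-3.04827619 -1.92559588 11.66570284]
(0.9998776559926668, array([[ 1.0000000e+00, -1.7780207e-04,  1.8068641e-02],
       [ 1.7780207e-04,  1.0000000e+00, -8.8191349e-03]], dtype=float32))
```

It holds firm: 11.7 N with only about 0.2 mm of give. Releasing straight up and backing away.

drive_tool --targets '[0,0,0,0,0,-1.5,0,0,0,0,0,0,-5,0,0,0,0,0,0,-40,0,0,0,0,0,0,-60,0,0,0,0,-40,0,-60,0,0,0,0,-60,0,-30,0,0,0,0,-60,0,0,0,0,0,0,-20,0,0,0,0,0,0,0,0,0,0]'

```text
clock: 13.52
position: [0.3566, 0.3121, 0.2385]
ee_rot: [-0.0, 1.0, 0.029, 0.001]
contact_force: [0.6, 0.2, 0.3]
width: -0.0002
```

Run:
```python
from h import *
s=get_state();print(s['clock'],s['position'],s['contact_force'])
t=get_image("top")[:,:,::-1];c=get_image("scene")[:,:,::-1];c0=cv2.imread("pics/scene0.png");t0=cv2.imread("pics/top0.png")
cv2.imwrite("pics/scene9.png",c);cv2.imwrite("pics/top9.png",t);cv2.imwrite("pics/w9.png",get_image("wrist")[:,:,::-1])
for a,b,(x0,y0,x1,y1) in ((c0,c,(215,175,320,270)),(t0,t,(222,125,300,215)),(c,cv2.imread("pics/scene8.png"),(215,175,320,270))):
    g=lambda a:cv2.cvtColor(np.ascontiguousarray(a[y0:y1,x0:x1]),cv2.COLOR_BGR2GRAY).astype(np.float32)
    print(cv2.findTransformECC(g(a),g(b),np.eye(2,3,dtype=np.float32),cv2.MOTION_EUCLIDEAN)[1].round(4).tolist())
cv2.imwrite("pics/s9.png",cv2.resize(c[150:300,210:430],None,fx=3.6,fy=3.6,interpolation=cv2.INTER_CUBIC))
```

```text
13.525 [0.35657832 0.3121183  0.23854351] [0.59494827 0.18335072 0.32722277]
[[1.0, 0.00019999999494757503, -0.02539999969303608], [-0.00019999999494757503, 1.0, 0.0203000009059906]]
[[1.0, 0.0, -0.00800000037997961], [-0.0, 1.0, -0.013799999840557575]]
[[1.0, -0.00019999999494757503, 0.029899999499320984], [0.00019999999494757503, 1.0, -0.02160000056028366]]
```

View pics/s9.png

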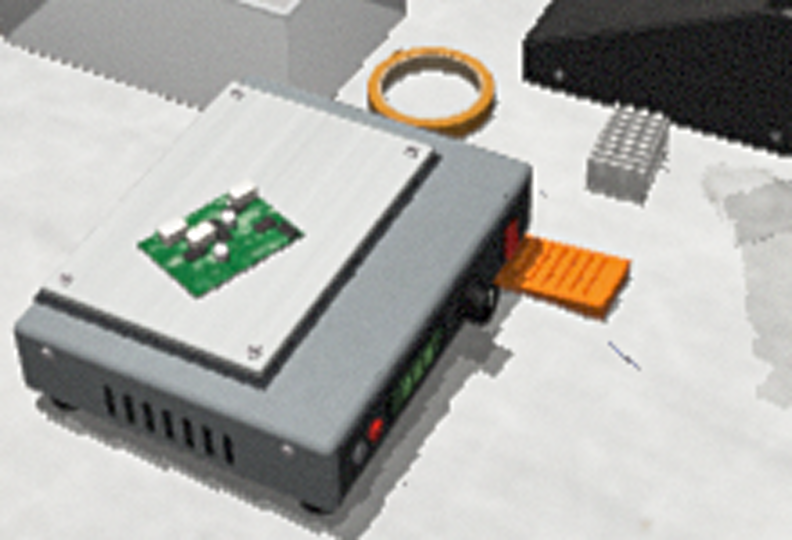

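View pics/w9.png

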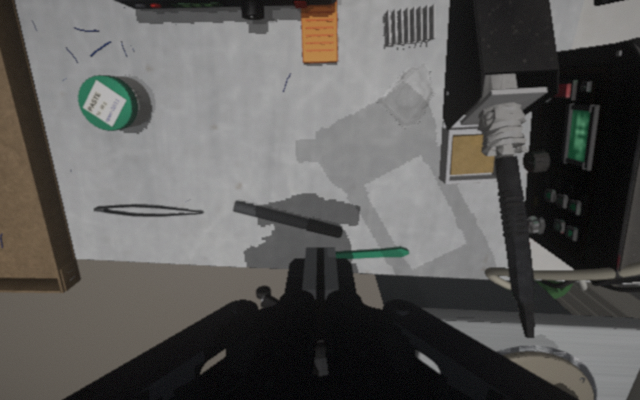

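The wedge is exactly where it was before the press, with its back corners at (630,260) and (605,318) in both crops. The hotplate and bystanders are unchanged and the arm is clear.

```bash
python3 -c "
from rig import *
print(sign_off())"
```

```text
the job is handed in; nothing more can be done
None
```

The wedge is snug under the hotplate's short front right foot and the corner no longer rocks. I handed the job in at about 13.7 s, with the arm clear of everything.

- **Push:** I pushed with the closed fingertips, thin end first. The force was about 2.4 N when the slope met the foot and 6.5 N when it was snug. I had already queued one more 3 mm step, which took it to 11.2 N, above the 4–8 N snug range. Comparing pictures from before and after showed no movement of the hotplate (under 0.04 px in two views).
- **Press test:** I pressed the corner above the foot with 11.7 N. The fingertip sank only about 0.2 mm, compared with the 3.5–7 mm gap before wedging. One press was enough.
- **Last checks:** After release, the wedge lay where it was before the press. The hotplate registered as unmoved, and the board, heatsink and tape looked unchanged in the final picture. The force on the tool was back to noise level.
- **Uncertainty:** My measurements of the foot's position from two cameras differed by about 4 mm, so I can't say exactly how well the wedge is centred sideways. I estimate it is within a few millimetres, on a wedge 36 mm wide.

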